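Open the fume extraction damper through its zigzag gate

TASK

Before grinding starts, open the extraction damper that has the red knob: work its lever from the shut end of the zigzag slot (black dot) through every bend to the very end of the slot at the open end (yellow dot, by the outlet stub), and let go. Leave the damper with the green knob as it is set.

Things in the scene. Friction and masses are not known exactly. Their poses are not given: they have to be found in the camera images.
- red_gate: Damper with the red knob: grey box 174 x 128 mm fixed to the bench, top plate 90 mm up. Origin: centre of underside; z up, x towards the steel outlet stub (ends 140 mm out, below the plate). Slot 20 mm wide in the plate; centre line in this frame, x,y in mm: shut end (-50,-20), bends (-50,20), (0,20), (0,-20), open end (50,-20). Black dot beside the shut end, yellow dot beside the open end.
- red_lever: Red knob to be moved. Origin: its centre, 137 mm above the bench. Upright cylinder 32 mm in diameter, 32 mm tall, on a 12 mm steel stem in the slot (4 mm play to each side; the walls stop it). Starts in the first leg within 13 mm of the shut end. Slides level, never tilts or turns; 2 to 3 N moves it and it stays where left. Axes as red_gate.
- green_lever: Green knob of the like damper beside it (same box, gate and sizes, green collar on its stub), to be left alone. Origin: centre of the knob, 137 mm above the bench.

How it is judged (in metres and radians):
On the way, in this order (a step that is already met when the one before it is completed fails the run):
1. the red lever reaches the first bend of its slot (y of red_lever in the frame of red_gate above 0.008 m and x of red_lever in the frame of red_gate below -0.035 m).
2. it reaches the second bend (y of red_lever in the frame of red_gate above 0.008 m and x of red_lever in the frame of red_gate above -0.012 m).
3. it reaches the third bend (y of red_lever in the frame of red_gate below -0.008 m and x of red_lever in the frame of red_gate between -0.012 and 0.03 m).
At the end, for the whole second after the job is handed in: The red knob stands in the open end of its slot, within 12 mm of (50,-20) mm in the frame of its box, released and at rest; the green knob is within 10 mm of where it was at the start (x of red_lever in the frame of red_gate above 0.038 m and y of red_lever in the frame of red_gate below -0.008 m and linear speed of red_lever below 0.01 m/s and distance of green_lever from where it was at the start of the episode below 0.01 m); the robot touches nothing.
It fails at once if the green lever is shifted by more than 10 mm (distance of green_lever from where it was at the start of the episode above 0.01 m).
It also fails if it takes over 32 s, if anything falls off the work surface, if the arm or the gripper's body presses on something with over 40 N, if the wrist force passes 120 N, or if a joint passes its speed limit or range.

ROBOT

A 6-joint arm with a two-finger parallel gripper is mounted at the origin on the work surface. World frame = base frame: x ahead of the robot, y to its left, z up, the work surface at z = 0. Lengths are in m, angles in degrees, forces in N, time in s.
With the tool pointing down it reaches from about 0.375 to 0.9 m from the base axis. Payload 3.1 kg.
Tool frame: the origin (TCP) lies at the very end of the fingers, on their centre line; the grasp point (between the pads) lies 19 mm behind it; z points along the fingers, y is the line along which they close (so a half turn about z gives the same grasp; the last joint's range is limited). The gripper opens to 87 mm and grips with 3 to 60 N. Pads are 19 mm wide; open, the fingers measure 117 mm over their backs; the gripper's body (75 mm by 190 mm) begins 51 mm behind the grasp point.
Start: joints at [57.267, 30.224, 82.088, -0, 67.689, -10.227], TCP at [0.239, 0.577, 0.223] pointing down, gripper open.
Joint ranges: [-176.69, 176.69], [-43.24, 126.21], [12.49, 139.97], [-82, 262], [0, 151.66], [-163.58, 163.58]. Speed limits (degrees/s): [159.86, 159.86, 180, 180, 180, 180].

INTERFACE

Orientations are given as a 3x3 rotation matrix whose columns are the frame's x, y, z axes.
In Python, from rig import bot gives the robot as it stands.
- The arm moves only by the tool move_arm, never from a script. Its argument "increments" is a list of rows, each an object with "xyz": the shift along the tool's x, y, z in mm, a list of three; "roll": the turn about the tool's z in rad; "grip": the opening in per cent of the stroke, from 0 (shut) to 100 (fully open). A call has 1 to 5 rows; each row shifts and turns the commanded pose from where the row before left it, along the tool's axes as they then stand; what a row does not reach is not made up. A row lasts 1/12 s, in which the tool goes at most 41.7 mm and 7.16 degrees, less where a joint would pass 70% of its speed; a pose out of reach is approached as far as the arm can. A call is refused whole if a number of a shift passes 41.7 or a number of a turn 0.125, either way. A call with a gripper value outside its range is refused whole. The fingers move at their own pace and stop on an object; the grip force is fixed at half the most. Time passes only in rows, so rows that do not move let the fingers close. It gives the time, the measured TCP pose, the force, the opening and the grip force at its end, in the units of the state.
- bot.read_state(): the state, without advancing time (a new reading comes with each control period).
- bot.capture(name): name is "scene" or "side" or "wrist"; returns (picture, depth): 480x640x3 uint8, red, green, blue; 480x640 float32, m along the optical axis (not along the pixel's ray), 0 where there is no reading.
- bot.camera_model(name): a dict with "intrinsics" (3x3 intrinsics, pixels), "rvec" (rotation vector, rad) and "tvec" (3), from world to camera coordinates, as OpenCV has them; the wrist camera has in their place "tool_from_camera" (4x4, takes a point from camera to tool coordinates, whose origin is the TCP and whose axes are the flange's). Camera axes: x right, y down, z forward; pixel columns grow to the right and rows downward; lengths in m; the calibration is good to about 2 mm. The wrist camera is an equidistant fisheye: a pixel r from the principal point sees the ray r / f radians off the axis. A picture is of the moment at which its call begins: read the wrist's pose just before it. camera_model takes no time and is no camera call.
- bot.hand_in(): hands the job in; it is judged then, once.
Trained networks look in the newest picture that a camera, given by its name, has taken for a name from the list of things; names that differ only in an ending like _2 or _b are one class to them, and where a whole thing is asked for, a point or a joint stands for the part that bears it (a point fixed in the world has none). Each returns a list of dicts, best first, with "conf" (0 to 1); they miss things now and then, are a little off and sometimes report something else, mostly with a low value. They report only what shows in the picture. A call takes as long as a camera call.
- bot.spot_in(label, camera): "at" ([x, y, z] in m, in the coordinates of the camera as it stood for that picture, good to about 4 mm: the middle of the surface that is visible of it).
- bot.trace(label, camera): "mask" (480x640 bool, what is visible of it).
The state is a dict: "time_s": time; "joint_positions": joint angles; "qvel": joint speeds; "tau": joint torques, N m; "position": TCP position; "tcp_rot": TCP orientation; "force": force on the tool from outside, world axes, zero at the start; "moment": the same for the moment, N m; "opening": opening from 0.0 (shut) to 1.0 (fully open); "grasp_force": force on a finger pad.
Only numpy, scipy, OpenCV 4.12 (cv2) and the standard library are available. Lean on these libraries where they do the work, as an engineer would, in place of code of your own. Each camera call takes 0.05 s, during which the arm holds its last target. There are 200 camera calls.

## Working session

There is one attempt and no reset: what is moved stays moved. The work goes in short steps, Python scripts to look and compute and a tool call to move; the robot and the scene stay as the last step left them, time stands still between calls to the robot, and variables do not carry over. Pictures are saved under pics/ and viewed, at most 10 in all, crops included, and the job is handed in when it is done.

Besides the shell and the picture viewer there is one more tool, called after ">>>" in YAML: its name, and indented under it one key for each argument. move_arm: Moves the arm, as the interface text tells. Its arguments: {"type":"object","properties":{"increments":{"type":"array"}},"required":["increments"]}

```bash
mkdir -p pics; cat > h.py <<'E'
import numpy as np,cv2
from rig import bot
def cam(n):
    m=bot.camera_model(n);R=cv2.Rodrigues(np.array(m["rvec"],float))[0];return np.array(m["intrinsics"]),R,np.array(m["tvec"]).ravel()
def towld(n,p):
    K,R,t=cam(n);return R.T@(np.array(p)-t)
def cloud(n,d):
    K,R,t=cam(n);v,u=np.mgrid[:480,:640]
    P=np.stack([(u-K[0,2])/K[0,0]*d,(v-K[1,2])/K[1,1]*d,d],-1)
    return (P-t)@R
E
python3 - <<'E'
from h import *
ims=[]
for n in("scene","side"):
    im,d=bot.capture(n);np.savez(f"{n}.npz",im=im,d=d);cv2.imwrite(f"pics/{n}.png",im[...,::-1])
    for l in("red_lever","green_lever","red_gate"):
        for r in bot.spot_in(l,n)[:3]: print(n,l,round(r["conf"],2),towld(n,r["at"]).round(4))
s=bot.read_state();print(s["time_s"],s["tcp_rot"],s["opening"])
E
```

```text
scene red_lever 0.61 [0.5299 0.2022 0.1506]
scene green_lever 0.64 [ 0.5416 -0.1844  0.1481]
scene red_gate 0.55 [0.6058 0.1835 0.0921]
side red_lever 0.96 [0.5211 0.2114 0.1512]
side green_lever 0.97 [ 0.531  -0.1727  0.1444]
side red_gate 0.57 [0.5782 0.2181 0.0893]
0.4 [[-9.23837938e-01  3.82783795e-01 -1.75352107e-04]
 [ 3.82783831e-01  9.23837896e-01 -2.83060561e-04]
 [ 5.36459259e-05 -3.28624037e-04 -9.99999945e-01]] 0.9949996480081612
```

View pics/scene.png

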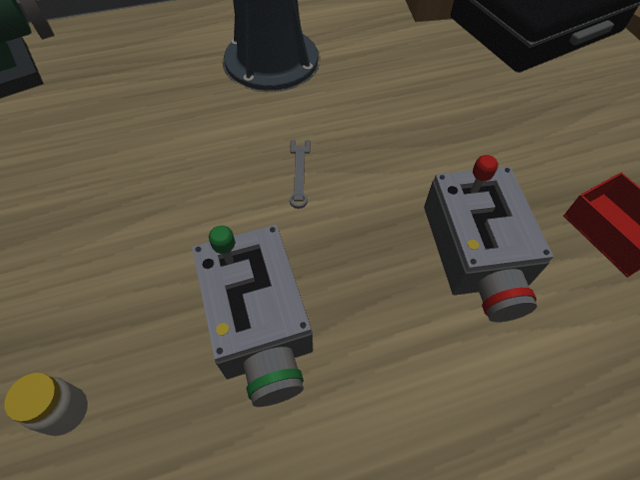

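View pics/side.png

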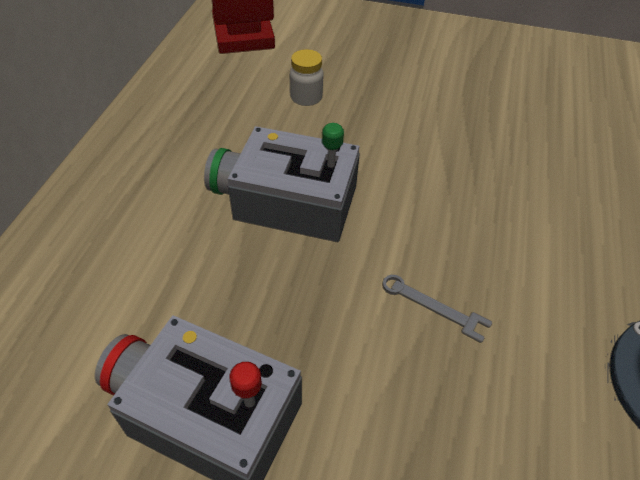

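The scene view shows the red damper at about (490,225), its knob at (485,167) and its stub at (508,295). The green damper is well away at about (250,290). Next I'll fit the plate pose.

```bash
python3 - <<'E'
from h import *
allp=[]
for n in("scene","side"):
    f=np.load(n+".npz");W=cloud(n,f["d"]);ok=f["d"]>0
    box=ok&(W[...,0]>.4)&(W[...,0]<.8)&(W[...,1]>.08)&(W[...,1]<.36)
    p=W[box&(abs(W[...,2]-.09)<.006)]
    r=cv2.minAreaRect(p[:,:2].astype(np.float32)*1000);print(n,len(p),p[:,2].mean(),r)
    k=W[box&(W[...,2]>.122)];print(" knob",len(k),k.min(0),k.max(0)); c=cv2.minEnclosingCircle(k[:,:2].astype(np.float32));print(c)
    # dots
    im=f["im"].astype(int);y=box&(im[...,0]>150)&(im[...,1]>120)&(im[...,2]<90);print(" yellow",W[y].mean(0))
    # circle-fit for knob sides: project fitted frame
E
```

```text
scene 6773 0.09162734162430057 ((573.2151489257812, 206.608154296875), (126.56840515136719, 172.38693237304688), 80.96514892578125)
 knob 510 [0.50997321 0.18951392 0.1221453 ] [0.54029142 0.22077691 0.15693299]
((0.5246031284332275, 0.20535792410373688), 0.016255032271146774)
 yellow [nan nan nan]
side 13454 0.0900447814206361 ((572.7567749023438, 205.930908203125), (124.99810028076172, 171.58688354492188), 80.71932220458984)
 knob 953 [0.50688506 0.19148684 0.12721774] [0.53804903 0.22241781 0.15559662]
((0.522348940372467, 0.2067427933216095), 0.01586277410387993)
 yellow [0.61454855 0.15306129 0.0911245 ]<stdin>:10: RuntimeWarning: Mean of empty slice.
  ret = um.true_divide(
```

>>> move_arm:
  increments:
    - {"xyz": [0, 0, 0], "roll": -0.1165, "grip": 100}
    - {"xyz": [0, 0, 0], "roll": -0.1165, "grip": 100}
    - {"xyz": [-28, -26.5, 0], "roll": 0, "grip": 100}
    - {"xyz": [-28, -26.5, 0], "roll": 0, "grip": 100}
    - {"xyz": [-28, -26.5, 0], "roll": 0, "grip": 100}

```text
time_s: 0.82
position: [0.3096, 0.4849, 0.2225]
tcp_rot: [[-0.988, 0.157, 0.0], [0.157, 0.988, 0.0], [-0.0, 0.0, -1.0]]
force: [0.1, 1.2, 0.3]
opening: 1.003
grasp_force: 0.0
```

>>> move_arm:
  increments:
    - {"xyz": [-28, -26.5, 0], "roll": 0, "grip": 100}
    - {"xyz": [-28, -26.5, 0], "roll": 0, "grip": 100}
    - {"xyz": [-28, -26.5, 0], "roll": 0, "grip": 100}
    - {"xyz": [-28, -26.5, 0], "roll": 0, "grip": 100}
    - {"xyz": [-28, -26.5, 0], "roll": 0, "grip": 100}

```text
time_s: 1.23
position: [0.4275, 0.3309, 0.2228]
tcp_rot: [[-0.987, 0.159, 0.001], [0.159, 0.987, 0.0], [-0.0, 0.0, -1.0]]
force: [1.0, -0.1, 0.2]
opening: 1.0
grasp_force: 0.0
```

>>> move_arm:
  increments:
    - {"xyz": [-28, -26.5, 0], "roll": 0, "grip": 100}
    - {"xyz": [-28, -26.5, 0], "roll": 0, "grip": 100}
    - {"xyz": [0, 0, 0], "roll": 0, "grip": 100}
    - {"xyz": [0, 0, 0], "roll": 0, "grip": 100}

```text
time_s: 1.57
position: [0.4749, 0.2696, 0.2226]
tcp_rot: [[-0.987, 0.164, 0.0], [0.164, 0.987, 0.0], [-0.0, 0.0, -1.0]]
force: [-1.1, 0.3, -0.9]
opening: 0.998
grasp_force: 0.0
```

```bash
cat >> h.py <<'E'
C=np.array([.573,.2063]);a=np.radians(-9.15)
G=np.array([[np.cos(a),-np.sin(a)],[np.sin(a),np.cos(a)]])
def st():
    s=bot.read_state();p=np.array(s["position"]);R=np.array(s["tcp_rot"]);g=G.T@(p[:2]-C)
    print("t",s["time_s"],"gate mm",(g*1000).round(1),"z",p[2].round(4),"yerr deg",np.degrees(np.arctan2(R[1,1],R[0,1])-np.pi/2-a).round(2),"F",np.round(s["force"],1),"open",round(s["opening"],3),"gf",round(s["grasp_force"],1))
    return s
E
python3 - <<'E'
from h import *
s=st();im,d=bot.capture("wrist");cv2.imwrite("pics/w1.png",im[...,::-1])
T=np.array(bot.camera_model("wrist")["tool_from_camera"]);print(T.round(3))
for l in ("red_lever","red_gate"):
  for r in bot.spot_in(l,"wrist")[:2]:
    pt=T[:3,:3]@r["at"]+T[:3,3];w=np.array(s["position"])+np.array(s["tcp_rot"])@pt;print(l,r["conf"],pt.round(4),w.round(4),(G.T@(w[:2]-C)*1000).round(1))
E
```

```text
t 1.5667 gate mm [-106.9   46.9] z 0.2226 yerr deg -0.26 F [-1.1  0.3 -0.9] open 0.998 gf 0.0
[[ 0.001 -0.958 -0.288  0.08 ]
 [ 1.     0.001 -0.001  0.   ]
 [ 0.002 -0.288  0.958 -0.163]
 [ 0.     0.     0.     1.   ]]
red_lever 0.78 [-0.0458 -0.0564  0.0826] [0.5109 0.2065 0.14  ] [-61.3  -9.7]
red_gate 0.61 [-0.0471 -0.0445  0.1307] [0.5142 0.218  0.0919] [-59.9   2.2]
```

View pics/w1.png

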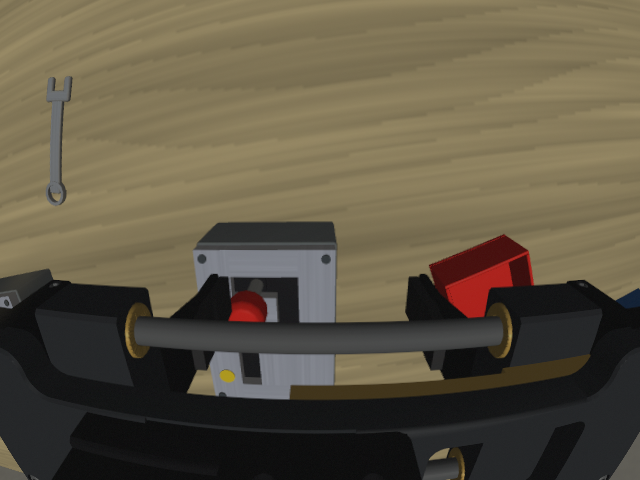

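The wrist view confirms the knob at about (248,308), between the fingers in line. I'll move over it, check, then descend.

>>> move_arm:
  increments:
    - {"xyz": [-29, -27.5, 0], "roll": 0, "grip": 100}
    - {"xyz": [-29, -27.5, 0], "roll": 0, "grip": 100}
    - {"xyz": [0, 0, 0], "roll": 0, "grip": 100}
    - {"xyz": [0, 0, 0], "roll": 0, "grip": 100}

```text
time_s: 2.05
position: [0.5223, 0.2078, 0.2225]
tcp_rot: [[-0.987, 0.16, 0.0], [0.16, 0.987, 0.0], [-0.0, 0.0, -1.0]]
force: [0.1, 1.4, -0.5]
opening: 1.001
grasp_force: 0.0
```

```bash
python3 - <<'E'
from h import *
s=st();im,d=bot.capture("wrist");cv2.imwrite("pics/w2.png",im[...,::-1])
T=np.array(bot.camera_model("wrist")["tool_from_camera"])
for l in ("red_lever",):
  for r in bot.spot_in(l,"wrist")[:2]:
    pt=T[:3,:3]@r["at"]+T[:3,3];print(r["conf"],pt.round(4))
E
```

```text
t 2.05 gate mm [-50.3  -6.6] z 0.2225 yerr deg -0.05 F [ 0.1  1.4 -0.5] open 1.001 gf 0.0
0.55 [ 0.0065 -0.0063  0.0723]
```

View pics/w2.png

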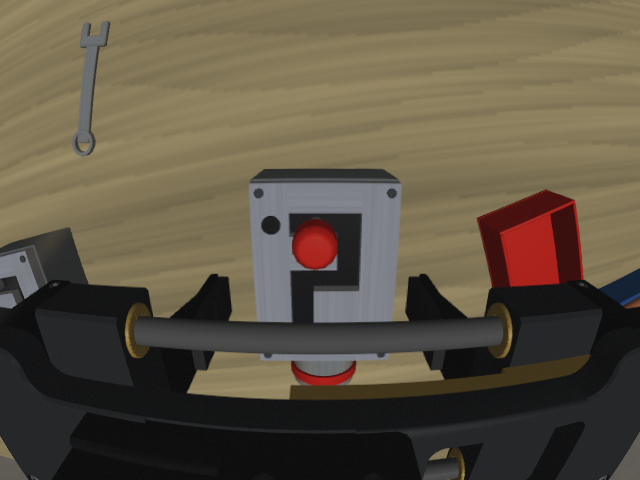

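The knob is centred between the fingers at (315,245), with the slot visible and the shut end at the left of the top leg. Descending and gripping.

>>> move_arm:
  increments:
    - {"xyz": [-1, -1.5, 35], "roll": 0, "grip": 100}
    - {"xyz": [0, 0, 35], "roll": 0, "grip": 100}
    - {"xyz": [0, 0, 34], "roll": 0, "grip": 100}
    - {"xyz": [0, 0, 0], "roll": 0, "grip": 100}
    - {"xyz": [0, 0, 0], "roll": 0, "grip": 30}

```text
time_s: 2.57
position: [0.5202, 0.2072, 0.1173]
tcp_rot: [[-0.988, 0.157, -0.005], [0.157, 0.988, -0.001], [0.005, -0.002, -1.0]]
force: [0.2, -0.1, 1.0]
opening: 0.972
grasp_force: 0.0
```

>>> move_arm:
  increments:
    - {"xyz": [0, 0, 0], "roll": 0, "grip": 20}
    - {"xyz": [0, 0, 0], "roll": 0, "grip": 20}
    - {"xyz": [0, 0, 0], "roll": 0, "grip": 20}
    - {"xyz": [0, 0, 0], "roll": 0, "grip": 20}
    - {"xyz": [0, 0, 0], "roll": 0, "grip": 20}

```text
time_s: 2.98
position: [0.5234, 0.2062, 0.1199]
tcp_rot: [[-0.987, 0.159, 0.002], [0.159, 0.987, 0.0], [-0.002, 0.001, -1.0]]
force: [0.3, -0.1, 0.6]
opening: 0.633
grasp_force: 0.0
```

```bash
python3 -c "
from h import *
st()"
```

```text
t 2.9833 gate mm [-48.9  -8. ] z 0.1199 yerr deg -0.0 F [ 0.3 -0.1  0.6] open 0.633 gf 0.0
```

>>> move_arm:
  increments:
    - {"xyz": [0, 0, 0], "roll": 0, "grip": 20}
    - {"xyz": [0, 0, 0], "roll": 0, "grip": 20}
    - {"xyz": [0, 0, 0], "roll": 0, "grip": 20}
    - {"xyz": [0, 0, 0], "roll": 0, "grip": 20}
    - {"xyz": [0, 0, 0], "roll": 0, "grip": 20}

```text
time_s: 3.4
position: [0.5227, 0.2059, 0.1186]
tcp_rot: [[-0.987, 0.159, -0.0], [0.159, 0.987, -0.0], [0.0, -0.0, -1.0]]
force: [0.1, -0.3, 1.0]
opening: 0.348
grasp_force: 30.0
```

>>> move_arm:
  increments:
    - {"xyz": [0, 0, 0], "roll": 0, "grip": 20}
    - {"xyz": [0, 0, 0], "roll": 0, "grip": 20}

```text
time_s: 3.57
position: [0.5227, 0.2059, 0.1186]
tcp_rot: [[-0.987, 0.159, -0.0], [0.159, 0.987, -0.0], [-0.0, -0.0, -1.0]]
force: [-0.8, -1.8, 1.3]
opening: 0.352
grasp_force: 30.0
```

```bash
python3 -c "
from h import *
st()"
```

```text
t 3.5667 gate mm [-49.6  -8.4] z 0.1186 yerr deg -0.01 F [-0.8 -1.8  1.3] open 0.352 gf 30.0
```

Gripped. First leg: +28 mm in gate y, which is tool +y.

>>> move_arm:
  increments:
    - {"xyz": [0, 7, 0], "roll": 0, "grip": 20}
    - {"xyz": [0, 7, 0], "roll": 0, "grip": 20}
    - {"xyz": [0, 7, 0], "roll": 0, "grip": 20}
    - {"xyz": [0, 7, 0], "roll": 0, "grip": 20}
    - {"xyz": [0, 0, 0], "roll": 0, "grip": 20}

```text
time_s: 3.98
position: [0.5276, 0.2357, 0.1186]
tcp_rot: [[-0.987, 0.158, 0.001], [0.158, 0.987, 0.001], [-0.001, 0.002, -1.0]]
force: [-0.0, 2.7, 2.0]
opening: 0.354
grasp_force: 30.0
```

```bash
python3 -c "
from h import *
st()"
```

```text
t 3.9833 gate mm [-49.5  21.8] z 0.1186 yerr deg 0.05 F [-0.   2.7  2. ] open 0.354 gf 30.0
```

>>> move_arm:
  increments:
    - {"xyz": [-10, -1, 0], "roll": 0, "grip": 20}
    - {"xyz": [-13, 0, 0], "roll": 0, "grip": 20}
    - {"xyz": [-13, 0, 0], "roll": 0, "grip": 20}
    - {"xyz": [-13, 0, 0], "roll": 0, "grip": 20}
    - {"xyz": [0, 0, 0], "roll": 0, "grip": 20}

```text
time_s: 4.4
position: [0.5789, 0.2249, 0.1186]
tcp_rot: [[-0.987, 0.16, 0.004], [0.16, 0.987, 0.001], [-0.004, 0.002, -1.0]]
force: [2.3, 1.0, 0.9]
opening: 0.353
grasp_force: 30.0
```

```bash
python3 -c "
from h import *
st()"
```

```text
t 4.4 gate mm [ 2.8 19.3] z 0.1186 yerr deg -0.07 F [2.3 1.  0.9] open 0.353 gf 30.0
```

Second bend reached. Third leg: -40 mm in y, with a 2 mm correction back towards x = 0.

>>> move_arm:
  increments:
    - {"xyz": [1, 0, 0], "roll": 0, "grip": 20}
    - {"xyz": [0, -13, 0], "roll": 0, "grip": 20}
    - {"xyz": [0, -13, 0], "roll": 0, "grip": 20}
    - {"xyz": [0, -13, 0], "roll": 0, "grip": 20}
    - {"xyz": [0, 0, 0], "roll": 0, "grip": 20}

```text
time_s: 4.82
position: [0.5672, 0.1837, 0.1186]
tcp_rot: [[-0.987, 0.16, -0.002], [0.16, 0.987, -0.002], [0.001, -0.002, -1.0]]
force: [0.6, -1.8, 0.6]
opening: 0.352
grasp_force: 30.0
```

```bash
python3 -c "
from h import *
st()"
```

```text
t 4.8167 gate mm [ -2.1 -23.3] z 0.1186 yerr deg -0.08 F [ 0.6 -1.8  0.6] open 0.352 gf 30.0
```

>>> move_arm:
  increments:
    - {"xyz": [-12, 2, 0], "roll": 0, "grip": 20}
    - {"xyz": [-13, 0, 0], "roll": 0, "grip": 20}
    - {"xyz": [-13, 0, 0], "roll": 0, "grip": 20}
    - {"xyz": [-13, 0, 0], "roll": 0, "grip": 20}
    - {"xyz": [0, 0, 0], "roll": 0, "grip": 20}

```text
time_s: 5.23
position: [0.6197, 0.1787, 0.1183]
tcp_rot: [[-0.987, 0.16, -0.0], [0.16, 0.987, -0.002], [0.0, -0.002, -1.0]]
force: [2.0, -1.6, 1.2]
opening: 0.353
grasp_force: 30.0
```

>>> move_arm:
  increments:
    - {"xyz": [0, 0, 0], "roll": 0, "grip": 20}
    - {"xyz": [0, 0, 0], "roll": 0, "grip": 20}

```text
time_s: 5.4
position: [0.6184, 0.1797, 0.1185]
tcp_rot: [[-0.987, 0.159, -0.0], [0.159, 0.987, -0.001], [0.0, -0.001, -1.0]]
force: [1.9, -1.5, 0.3]
opening: 0.353
grasp_force: 30.0
```

```bash
python3 -c "
from h import *
st()"
```

```text
t 5.4 gate mm [ 49. -19.] z 0.1185 yerr deg -0.01 F [ 1.9 -1.5  0.3] open 0.353 gf 30.0
```

At (49,-19), well within tolerance. Nudging +2 mm towards the end, then opening and retreating.

>>> move_arm:
  increments:
    - {"xyz": [-2, 0, 0], "roll": 0, "grip": 20}
    - {"xyz": [0, 0, 0], "roll": 0, "grip": 20}
    - {"xyz": [0, 0, 0], "roll": 0, "grip": 100}
    - {"xyz": [0, 0, 0], "roll": 0, "grip": 100}
    - {"xyz": [0, 0, 0], "roll": 0, "grip": 100}

```text
time_s: 5.82
position: [0.621, 0.1806, 0.1186]
tcp_rot: [[-0.987, 0.159, 0.001], [0.159, 0.987, 0.001], [-0.001, 0.001, -1.0]]
force: [0.2, -0.0, 0.3]
opening: 0.498
grasp_force: 0.0
```

>>> move_arm:
  increments:
    - {"xyz": [0, 0, 0], "roll": 0, "grip": 100}
    - {"xyz": [0, 0, 0], "roll": 0, "grip": 100}
    - {"xyz": [0, 0, 0], "roll": 0, "grip": 100}
    - {"xyz": [0, 0, 0], "roll": 0, "grip": 100}
    - {"xyz": [0, 0, 0], "roll": 0, "grip": 100}

```text
time_s: 6.23
position: [0.6209, 0.1801, 0.1186]
tcp_rot: [[-0.987, 0.159, 0.0], [0.159, 0.987, 0.0], [-0.0, 0.0, -1.0]]
force: [-0.6, 0.3, -0.1]
opening: 0.869
grasp_force: 0.0
```

>>> move_arm:
  increments:
    - {"xyz": [0, 0, -30], "roll": 0, "grip": 100}
    - {"xyz": [0, 0, -35], "roll": 0, "grip": 100}
    - {"xyz": [0, 0, -35], "roll": 0, "grip": 100}
    - {"xyz": [35, 0, 0], "roll": 0, "grip": 100}
    - {"xyz": [35, 0, 0], "roll": 0, "grip": 100}

```text
time_s: 6.65
position: [0.5548, 0.1912, 0.2216]
tcp_rot: [[-0.987, 0.161, 0.009], [0.161, 0.987, 0.001], [-0.009, 0.003, -1.0]]
force: [-1.0, -0.4, -0.5]
opening: 0.993
grasp_force: 0.0
```

>>> move_arm:
  increments:
    - {"xyz": [35, 0, 0], "roll": 0, "grip": 100}
    - {"xyz": [35, 0, 0], "roll": 0, "grip": 100}
    - {"xyz": [0, 0, 0], "roll": 0, "grip": 100}
    - {"xyz": [0, 0, 0], "roll": 0, "grip": 100}
    - {"xyz": [0, 0, 0], "roll": 0, "grip": 100}

```text
time_s: 7.07
position: [0.4837, 0.2026, 0.2192]
tcp_rot: [[-0.987, 0.159, 0.002], [0.159, 0.987, 0.0], [-0.002, 0.001, -1.0]]
force: [1.2, 0.5, -0.2]
opening: 1.002
grasp_force: 0.0
```

```bash
python3 - <<'E'
from h import *
st()
for n in("scene","side"):
    im,d=bot.capture(n)
    if n=="side":cv2.imwrite("pics/end.png",im[...,::-1])
    W=cloud(n,d);k=W[(d>0)&(W[...,2]>.125)&(W[...,2]<.157)&(im[...,0]>100)&(im[...,1]<70)&(abs(W[...,0]-.61)<.06)&(abs(W[...,1]-.18)<.06)]
    if len(k)>20: print(n,len(k),(G.T@(np.array(cv2.minEnclosingCircle(k[:,:2].astype(np.float32))[0])-C)*1000).round(1))
    for r in bot.spot_in("green_lever",n)[:1]: print(towld(n,r["at"]).round(4))
E
```

```text
t 7.0667 gate mm [-87.6 -17.9] z 0.2192 yerr deg 0.01 F [ 1.2  0.5 -0.2] open 1.002 gf 0.0
scene 244 [ 50.6 -18.1]
side 609 [ 47.5 -17.1]
[ 0.5293 -0.1778  0.1006]
```

View pics/end.png

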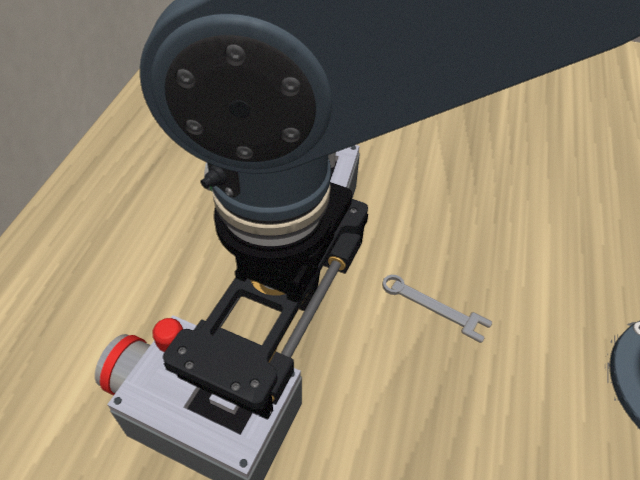

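The side view shows the red knob at (168,335), at the open end by the stub. It measures about (49,-18) mm, and the gripper is clear of it.

```bash
python3 -c "
from rig import bot
print(bot.hand_in())"
```

```text
the job is handed in; nothing more can be done
None
```

The red damper's lever was worked through every bend to the open end, at about (49, -18) mm in its box frame, and released. The arm never went near the green damper, and the job was handed in after about 7 s of robot time with no verdict returned.

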